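Nip a turned sleeve in a sprung bench gauge

ROBOT

A 6-joint arm with a two-finger parallel gripper is mounted at the origin on the work surface. World frame = base frame: x ahead of the robot, y to its left, z up, the work surface at z = 0. Lengths are in m, angles in degrees, forces in N, time in s.
With the tool pointing down it reaches from about 0.375 to 0.975 m from the base axis. Payload 3.8 kg.
Tool frame: the origin (TCP) lies midway between the tips of the shut fingers; the grasp point (between the pads) lies 19 mm behind it; z points along the fingers, y is the line along which they close (so a half turn about z gives the same grasp; the last joint's range is limited). The gripper opens to 88 mm and grips with 3 to 60 N. Pads are 18 mm wide; open, the fingers measure 123 mm over their backs; the gripper's body (75 mm by 187 mm) begins 45 mm behind the grasp point.
Start: joints at [-73.906, 15.12, 91.902, -0, 72.978, -2.114], TCP at [0.211, -0.641, 0.239] pointing down, gripper open.
Joint ranges: [-150.88, 150.88], [-54.13, 125.18], [17.81, 147.31], [-75.09, 255.09], [0, 152.58], [-146.25, 146.25]. Speed limits (degrees/s): [147.25, 147.25, 180, 180, 180, 180].

INTERFACE

Orientations are given as a 3x3 rotation matrix whose columns are the frame's x, y, z axes.
In Python, from station import env gives the robot as it stands.
- The arm moves only by the shell command python3 -m pendant 'ROWS'. ROWS is JSON, a list of rows, each a list of 5 numbers: the closure, from 0 (fully open) to 1 (shut), then the shift along the world's x, y, z in mm, then the turn about the world's z in degrees. A call has exactly 5 rows; each row is the pose to reach, as a shift and turn from the pose commanded when the call began; what a row does not reach only later rows make up. A row lasts 1/10 s, in which the tool goes at most 50 mm and 8.59 degrees, less where a joint would pass 70% of its speed; a pose out of reach is approached as far as the arm can. A call with a gripper value outside its range is refused whole. The fingers move at their own pace and stop on an object; the grip force is fixed at half the most. Time passes only in rows, so rows that repeat a pose let the fingers close, or fill a call up. It gives the time, the measured TCP pose, the force, the opening and the grip force at its end, in the units of the state.
- env.sense(): the state, without advancing time (a new reading comes with each control period).
- env.capture(name): name is "side" or "top" or "wrist"; returns a dict with "image" (480x640x3 uint8, blue, green, red), "vertical_fov" (degrees; the focal length in pixels is half the picture's height over the tangent of half this angle, whatever the lens; pixels are square), "cx", "cy" (the principal point, pixels), "world_to_cam" (4x4, takes a point from world to camera coordinates); the wrist camera has in their place "tool_from_camera" (4x4, takes a point from camera to tool coordinates, whose origin is the TCP and whose axes are the flange's). Camera axes: x right, y down, z forward; pixel columns grow to the right and rows downward; lengths in m; the calibration is good to about 2 mm. A picture is of the moment at which its call begins: read the wrist's pose just before it. There is no depth.
- env.job_done(): hands the job in; it is judged then, once.
Trained networks look in a picture, given as the dict that the camera call returned (one of the last four; its "shot" number tells which), for a name from the list of things; names that differ only in an ending like _2 or _b are one class to them, and where a whole thing is asked for, a point or a joint stands for the part that bears it (a point fixed in the world has none). Each returns a list of dicts, best first, with "conf" (0 to 1); they miss things now and then, are a little off and sometimes report something else, mostly with a low value. They report only what shows in the picture. A call takes as long as a camera call.
- env.cut_out(picture, query): "pixels" (480x640 bool, what is visible of it) and "box" ([left, top, width, height] as shares, 0 to 1, of the picture: columns of its width, rows of its height, round what is visible of it).
- env.mark_of(picture, query): "centre" ([column, row] as shares, 0 to 1, of the picture: columns of its width, rows of its height: a listed point, or the origin of a listed thing).
The state is a dict: "clock": time; "joint_pos": joint angles; "qd": joint speeds; "joint_efforts": joint torques, N m; "tcp_pos": TCP position; "tool_rot": TCP orientation; "ft_force": force on the tool from outside, world axes, zero at the start; "torque": the same for the moment, N m; "finger_gap": finger opening in m; "gripper_force": force on a finger pad.
Only numpy, scipy, OpenCV 4.12 (cv2) and the standard library are available. Lean on these libraries where they do the work, as an engineer would, in place of code of your own. Each camera call takes 0.05 s, during which the arm holds its last target. There are 200 camera calls.

TASK

Stand the plain turned sleeve upright on the gauge bed between the open jaws and let go of it; then slide the jaw shut gently until the sleeve is nipped between the jaw and the sprung anvil with about 5 newtons, and leave it clamped like that. The light bar over the bed stays in place, so reach in under it from the robot's side with a slanted tool; leave the flanged bush and the bolt where they stand.

Things in the scene. Friction and masses are not known exactly. Their poses are not given: they have to be found in the camera images.
- sleeve: Plain turned steel sleeve to be gauged: straight cylinder, 32 mm diameter, 46 mm tall, dark 18 mm bore on top, no flange or head; 0.17 to 0.29 kg. Stands upright on the bench in one of three places, two left of the gauge and one right; it swaps places with the bush and the bolt. Origin: centre of its underside; z up along its axis.
- gauge: Bench gauge, fixed. Grey base 90 (x) by 316 (y) by 30 mm high; its flat top, 30 mm above the bench, is the bed. Origin: centre of the base's underside; x across the bed away from the robot, y along the bed from sliding jaw to anvil, z up. Stand the sleeve upright within 10 mm of the centre line (x = 0), clear of jaw and anvil.
- light_bar (a point): Middle of the fixed LED light bar: 30 mm diameter, 300 mm long, along gauge y over the whole bed, axis 162 mm above the bed at gauge x = +6 mm, on 12 mm posts at the rear (gauge x = +37, y = +-150 mm). An upright gripper hits it; fingers slanted about 30 degrees (27 to 45), pointing down and away from the robot (to gauge +x), pass under its robot side. Axes as the gauge's.
- anvil_slot (a point): Mid-slot point of the anvil at gauge y = +80 mm, bed height; axes as the gauge's. The anvil's free face (sprung plunger, 36 mm square, 4 to 40 mm above the bed, looks to -y; grey post behind, 46 mm high) is clamped anywhere within 12 mm either side of this point along y; find it by touch. The plunger gives way at 1.2 N per mm, no preload, and bottoms at 10 mm. 3 to 8 N is a good nip.
- jaw: Sliding jaw. Origin: on its measuring face (looks to +y) at bed height on the centre line; axes as the gauge's. Starts open, face at gauge y = -50 to -35 mm; slides along y only, up to +75. Plate 40 mm wide, 12 thick, 46 high. About 9 N moves it anywhere and it stays where left under a nip below 9 N; the push is 9 N plus the nip (14 N for 5 N). A loose sleeve is just pushed along (1 to 3 N more).
- thumb_tab (a point): Centre of the outer (-y) face of the jaw's black upright thumb tab; axes as the gauge's. Tab 36 mm wide (x), 14 mm thick (y), from 8 to 52 mm above the bed, this point at 30 mm. It stands 34 mm behind the measuring plate with a 13 mm high foot between, outer face 60 mm behind the measuring face. Push it towards +y or pinch it.
- flanged_bush: Bystander: turned steel bush 38 mm tall, 32 mm in diameter, on a 52 mm flange 8 mm thick that rests on the bench. Origin: centre of its underside.
- bolt: Bystander: dark steel hex bolt standing on its head, 70 mm tall, shank 24 mm in diameter, head 36 mm across flats and 15 mm high. Origin: centre of its underside.

How it is judged:
By the outcome, as a careful person would: the job done as asked, in the order asked, and still so for the second after the job is handed in, with the robot touching nothing.
It also fails if it takes over 64 s, if anything falls off the work surface, if the arm or the gripper's body presses on something with over 40 N, if the wrist force passes 120 N, or if a joint passes its speed limit or range.

## Working session

There is one attempt and no reset: what is moved stays moved. The work goes in short steps, Python scripts to look and compute and a shell command to move; the robot and the scene stay as the last step left them, time stands still between calls to the robot, and variables do not carry over. Pictures are saved under pics/ and viewed, at most 10 in all, crops included, and the job is handed in when it is done.

```bash
mkdir -p pics; ls
cat > h.py <<'E'
import numpy as np, cv2
from station import env
def proj(c,P):
    f=240/np.tan(np.radians(c["vertical_fov"])/2); T=np.array(c["world_to_cam"])
    p=T[:3,:3]@np.asarray(P,float)+T[:3,3]; return np.array([c["cx"]+f*p[0]/p[2],c["cy"]+f*p[1]/p[2]])
def ray(c,uv,z):
    f=240/np.tan(np.radians(c["vertical_fov"])/2); T=np.array(c["world_to_cam"])
    d=T[:3,:3].T@np.array([(uv[0]-c["cx"])/f,(uv[1]-c["cy"])/f,1]); o=-T[:3,:3].T@T[:3,3]
    return o+d*(z-o[2])/d[2]
E
python3 - <<'E'
from h import *
s=env.sense(); print({k:np.round(v,3).tolist() for k,v in s.items()})
for n in("top","side"):
    c=env.capture(n); cv2.imwrite(f"pics/{n}0.png",c["image"])
    print(n,c["vertical_fov"],c["cx"],c["cy"],np.round(c["world_to_cam"],3).tolist())
    for q in("sleeve","gauge","light_bar","anvil_slot","jaw","thumb_tab","flanged_bush","bolt"):
        for m in env.mark_of(c,q)[:3]:
            uv=np.array(m["centre"])*[640,480]; z={"anvil_slot":.03,"jaw":.03,"thumb_tab":.06,"light_bar":.192}.get(q,0)
            print(q,round(m["conf"],2),uv.round(1),ray(c,uv,z).round(4))
E
```

```text
pics
{'clock': 0.0, 'joint_pos': [-73.905, 15.169, 91.979, 0.0, 72.978, -2.113], 'qd': [-0.053, -0.02, -0.071, -0.129, -0.085, -0.044], 'joint_efforts': [-0.003, -50.211, -35.687, 0.073, 0.029, -0.0], 'tcp_pos': [0.211, -0.641, 0.237], 'tool_rot': [[0.95, 0.312, -0.001], [0.312, -0.95, 0.002], [0.0, -0.002, -1.0]], 'ft_force': [0.596, -0.201, 0.239], 'torque': [-0.014, -0.043, 0.029], 'gripper_force': 0.0, 'finger_gap': 0.089}
top 42.7899196494243 324.13921014982134 244.8039401588483 [[-0.018, -1.0, 0.008, 0.042], [-0.987, 0.016, -0.158, 0.574], [0.158, -0.01, -0.987, 1.17], [0.0, 0.0, 0.0, 1.0]]
sleeve 0.54 [208.6 304.8] [0.4625 0.2684 0.    ]
gauge 0.58 [372.6 222.2] [ 0.6275 -0.0691  0.    ]
light_bar 0.68 [386.5 200.7] [ 0.628  -0.0772  0.192 ]
anvil_slot 0.95 [339.4 219.2] [0.6288 0.0007 0.03  ]
anvil_slot 0.63 [151.4 272.1] [0.5275 0.3775 0.03  ]
jaw 0.85 [402.5 219.2] [ 0.6268 -0.1271  0.03  ]
thumb_tab 0.91 [435.4 220.1] [ 0.618  -0.1879  0.06  ]
flanged_bush 0.79 [499.1 289.7] [ 0.4831 -0.3231  0.    ]
bolt 0.57 [147.3 275.7] [0.5238 0.3938 0.    ]
side 43.551117588954746 320.92538156046123 234.58802180143837 [[-0.855, -0.518, 0.006, 0.466], [-0.274, 0.441, -0.855, 0.248], [0.44, -0.733, -0.519, 1.139], [0.0, 0.0, 0.0, 1.0]]
sleeve 0.75 [287.3 360.1] [0.4596 0.2653 0.    ]
gauge 0.92 [309.8 252.6] [ 0.6234 -0.0764  0.    ]
gauge 0.36 [329.5 213.8] [ 0.6809 -0.2687  0.    ]
light_bar 0.78 [306.5 185.1] [ 0.6205 -0.059   0.192 ]
light_bar 0.37 [215.3 389.1] [0.3932 0.5323 0.192 ]
anvil_slot 0.95 [288.8 260.6] [0.6218 0.0168 0.03  ]
jaw 0.88 [319.9 235. ] [ 0.6199 -0.1178  0.03  ]
flanged_bush 0.64 [212.5 389.8] [0.5313 0.3993 0.    ]
flanged_bush 0.61 [406.9 226.3] [ 0.4737 -0.3182  0.    ]
bolt 0.98 [212.2 388.9] [0.5332 0.3978 0.    ]
```

View pics/top0.png

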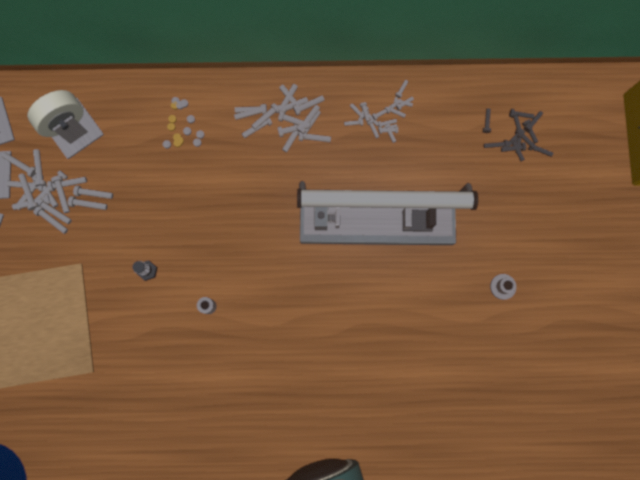

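View pics/side0.png

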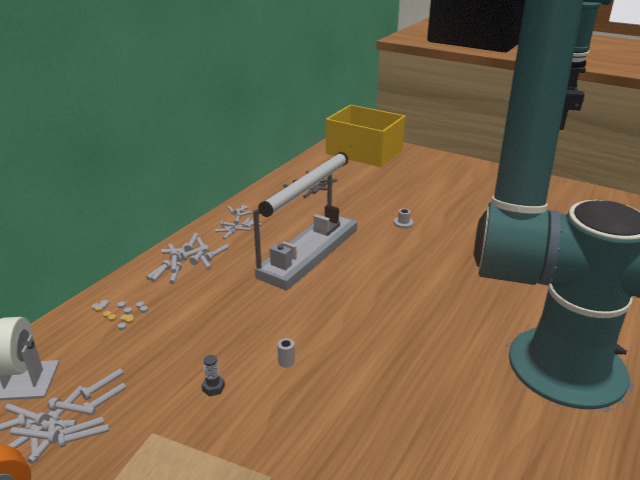

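Both pictures agree. The sleeve stands at about (206,305) in the top view and (287,352) in the side view. The gauge is at (378,220) in the top view, with the jaw on the right (y−) and the anvil on the left. The bush is at (503,287) and the bolt at (146,270).

The rows can't command a tilt directly, so I'll check how the arm behaves at the edge of its reach. The space outward is free.

```bash
python3 -m pendant '[[0,15,-48,0,0],[0,30,-95,0,0],[0,45,-143,0,0],[0,60,-190,0,0],[0,75,-238,0,0]]'; python3 -m pendant '[[0,15,-48,0,0],[0,30,-95,0,0],[0,45,-143,0,0],[0,60,-190,0,0],[0,60,-190,0,0]]'; python3 -c "
from h import *
s=env.sense();print({k:np.round(s[k],3).tolist() for k in('clock','joint_pos','tcp_pos','tool_rot')})"
```

```text
clock: 1.4
tcp_pos: [0.2864, -0.8804, 0.2389]
tool_rot: [[0.95, 0.312, 0.0], [0.312, -0.95, -0.001], [0.0, 0.001, -1.0]]
ft_force: [0.1, -1.1, 1.1]
finger_gap: 0.088
gripper_force: 0.0
clock: 1.9
tcp_pos: [0.3186, -0.9847, 0.2111]
tool_rot: [[0.95, 0.312, 0.012], [0.312, -0.949, -0.036], [-0.0, 0.038, -0.999]]
ft_force: [-0.3, 0.3, 1.1]
finger_gap: 0.0882
gripper_force: 0.0
{'clock': 1.9, 'joint_pos': [-73.467, 64.143, 17.997, 0.06, 95.699, -1.668], 'tcp_pos': [0.319, -0.985, 0.211], 'tool_rot': [[0.95, 0.312, 0.012], [0.312, -0.949, -0.036], [-0.0, 0.038, -0.999]]}
```

```bash
python3 -m pendant '[[0,15,-48,0,0],[0,30,-95,0,0],[0,45,-143,0,0],[0,60,-190,0,0],[0,75,-238,0,0]]'; python3 -c "
from h import *
s=env.sense();print({k:np.round(s[k],3).tolist() for k in('clock','joint_pos')})";  python3 -m pendant '[[0,-15,48,0,0],[0,-15,48,0,0],[0,-15,48,0,0],[0,-15,48,0,0],[0,-15,48,0,0]]';python3 -c "
from h import *
s=env.sense();print({k:np.round(s[k],3).tolist() for k in('clock','joint_pos')})"
```

```text
clock: 2.4
tcp_pos: [0.3257, -1.0097, 0.1823]
tool_rot: [[0.95, 0.311, 0.027], [0.312, -0.946, -0.085], [-0.001, 0.089, -0.996]]
ft_force: [-0.2, -0.2, 1.1]
finger_gap: 0.0878
gripper_force: 0.0
{'clock': 2.4, 'joint_pos': [-73.509, 65.912, 17.813, 0.124, 91.172, -1.711]}
clock: 2.9
tcp_pos: [0.3112, -0.9638, 0.1848]
tool_rot: [[0.95, 0.311, 0.029], [0.312, -0.946, -0.089], [-0.001, 0.094, -0.996]]
ft_force: [-0.4, -0.3, -0.3]
finger_gap: 0.0883
gripper_force: 0.0
{'clock': 2.9, 'joint_pos': [-73.559, 54.164, 38.527, 0.128, 81.94, -1.775]}
```

The tilt built up at the reach limit persists between calls, so over-reaching gives me the slant. I'll check where the wrist camera sits before choosing which way to turn the fingers.

```bash
python3 -c "
from h import *
c=env.capture('wrist');print(np.round(c['tool_from_camera'],3).tolist(),c['vertical_fov']);cv2.imwrite('pics/w0.png',c['image'])"
```

```text
[[0.001, -0.958, -0.285, 0.074], [1.0, 0.0, 0.0, 0.0], [-0.0, -0.285, 0.958, -0.147], [0.0, 0.0, 0.0, 1.0]] 64.50158721766145
```

View pics/w0.png

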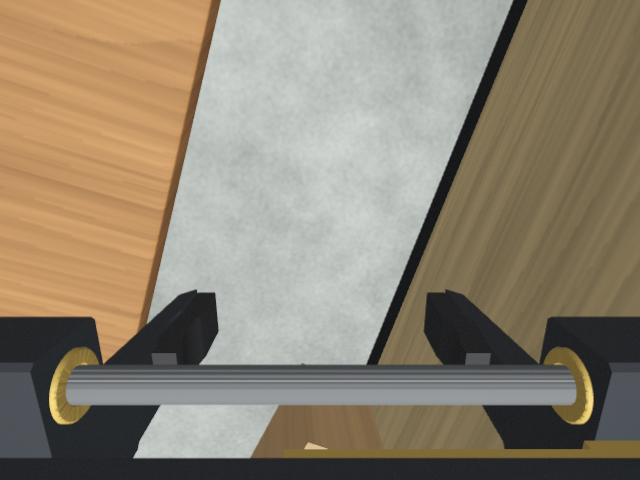

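The camera sits on tool +x, so that side must face the robot. I'll turn +100°, then tilt by over-reaching.

```bash
python3 -m pendant '[[0,0,0,10,8.5],[0,0,0,20,17],[0,0,0,30,25.5],[0,0,0,40,34],[0,0,0,50,42.5]]'; python3 -m pendant '[[0,0,0,0,8.5],[0,0,0,0,17],[0,0,0,0,25.5],[0,0,0,0,34],[0,0,0,0,42.5]]'>/dev/null;  python3 -m pendant '[[0,0,0,0,8.5],[0,0,0,0,15],[0,15,-48,10,15],[0,30,-95,20,15],[0,45,-143,30,15]]'; python3 -m pendant '[[0,15,-48,10,0],[0,30,-95,20,0],[0,45,-143,30,0],[0,60,-190,40,0],[0,75,-238,50,0]]'; python3 -m pendant '[[0,15,-48,10,0],[0,30,-95,20,0],[0,45,-143,30,0],[0,60,-190,40,0],[0,75,-238,50,0]]'; python3 -c "
from h import *
s=env.sense();print({k:np.round(s[k],3).tolist() for k in('clock','joint_pos')})"
```

```text
clock: 3.45
tcp_pos: [0.3109, -0.9631, 0.2332]
tool_rot: [[0.484, 0.872, 0.077], [0.875, -0.482, -0.047], [-0.004, 0.09, -0.996]]
ft_force: [-1.1, -1.2, 0.4]
finger_gap: 0.0882
gripper_force: 0.0
clock: 4.45
tcp_pos: [0.3175, -0.9777, 0.2237]
tool_rot: [[-0.469, 0.879, 0.09], [0.882, 0.471, 0.0], [-0.042, 0.079, -0.996]]
ft_force: [-0.3, -0.2, 0.1]
finger_gap: 0.088
gripper_force: 0.0
clock: 4.95
tcp_pos: [0.3254, -0.9945, 0.215]
tool_rot: [[-0.465, 0.879, 0.104], [0.881, 0.471, -0.043], [-0.087, 0.071, -0.994]]
ft_force: [0.1, 0.0, -0.2]
finger_gap: 0.088
gripper_force: 0.0
clock: 5.45
tcp_pos: [0.3329, -1.011, 0.2064]
tool_rot: [[-0.46, 0.88, 0.117], [0.878, 0.47, -0.085], [-0.13, 0.063, -0.989]]
ft_force: [0.1, 0.8, 0.4]
finger_gap: 0.0882
gripper_force: 0.0
{'clock': 5.45, 'joint_pos': [-74.774, 64.698, 17.814, 5.191, 90.958, -102.279]}
```

```bash
R='x'; python3 -m pendant '[[0,15,-48,5,0],[0,30,-95,10,0],[0,45,-143,15,0],[0,60,-190,20,0],[0,75,-238,25,0]]'|grep -E "tcp|rot"; python3 -m pendant '[[0,15,-48,10,0],[0,30,-95,20,0],[0,45,-143,30,0],[0,60,-190,40,0],[0,75,-238,50,0]]'|grep -E "tcp|rot"; python3 -m pendant '[[0,15,-48,15,0],[0,30,-95,30,0],[0,45,-143,45,0],[0,60,-190,60,0],[0,75,-238,75,0]]'|grep -E "tcp|rot"; python3 -m pendant '[[0,15,-48,10,0],[0,30,-95,20,0],[0,45,-143,30,0],[0,60,-190,40,0],[0,75,-238,50,0]]'|grep -E "tcp|rot"; python3 -c "
from h import *
s=env.sense();print({k:np.round(s[k],3).tolist() for k in('clock','joint_pos')})"
```

```text
tcp_pos: [0.3411, -1.0308, 0.1857]
tool_rot: [[-0.455, 0.881, 0.13], [0.874, 0.47, -0.128], [-0.174, 0.056, -0.983]]
tcp_pos: [0.3477, -1.0463, 0.1815]
tool_rot: [[-0.449, 0.882, 0.143], [0.867, 0.468, -0.17], [-0.217, 0.048, -0.975]]
tcp_pos: [0.3531, -1.0586, 0.1914]
tool_rot: [[-0.442, 0.883, 0.156], [0.859, 0.467, -0.212], [-0.26, 0.04, -0.965]]
tcp_pos: [0.3593, -1.0743, 0.187]
tool_rot: [[-0.435, 0.885, 0.169], [0.848, 0.465, -0.253], [-0.303, 0.033, -0.953]]
{'clock': 7.45, 'joint_pos': [-74.388, 66.438, 17.878, 5.515, 78.835, -102.09]}
```

```bash
python3 -m pendant '[[0,15,-48,15,0],[0,30,-95,30,0],[0,45,-143,45,0],[0,60,-190,60,0],[0,75,-238,75,0]]'|grep -E "tcp"; python3 -m pendant '[[0,15,-48,15,0],[0,30,-95,30,0],[0,45,-143,45,0],[0,60,-190,60,0],[0,75,-238,75,0]]'|grep -E "tcp"; python3 -m pendant '[[0,15,-48,15,0],[0,30,-95,30,0],[0,45,-143,45,0],[0,60,-190,60,0],[0,75,-238,75,0]]'|grep -E "tcp"; python3 -m pendant '[[0,15,-48,15,0],[0,30,-95,30,0],[0,45,-143,45,0],[0,60,-190,60,0],[0,75,-238,75,0]]'|grep -E "tcp"; python3 -m pendant '[[0,15,-48,15,0],[0,30,-95,30,0],[0,45,-143,45,0],[0,60,-190,60,0],[0,75,-238,75,0]]'|grep -E "tcp|rot";  python3 -m pendant '[[0,15,-48,15,0],[0,30,-95,30,0],[0,45,-143,45,0],[0,60,-190,60,0],[0,75,-238,75,0]]'|grep -E "tcp|rot"; python3 -c "
from h import *
s=env.sense();print({k:np.round(s[k],3).tolist() for k in('clock','joint_pos')})"
```

```text
tcp_pos: [0.3643, -1.0866, 0.198]
tcp_pos: [0.3692, -1.0988, 0.2076]
tcp_pos: [0.3738, -1.1111, 0.217]
tcp_pos: [0.3782, -1.1232, 0.2262]
tcp_pos: [0.3825, -1.1351, 0.235]
tool_rot: [[-0.391, 0.892, 0.226], [0.771, 0.452, -0.45], [-0.503, -0.001, -0.864]]
tcp_pos: [0.3866, -1.1468, 0.2437]
tool_rot: [[-0.381, 0.894, 0.236], [0.751, 0.448, -0.485], [-0.54, -0.008, -0.842]]
{'clock': 10.45, 'joint_pos': [-74.067, 65.387, 17.868, 5.98, 64.586, -101.847]}
```

```bash
cat >> h.py <<'E'
D=np.array([[15.17,91.98,72.98,.211,-.641,.237],[64.14,18,95.7,.319,-.985,.211],[65.91,17.81,91.17,.3257,-1.0097,.1823],[54.16,38.53,81.94,.3112,-.9638,.1848],[65.387,17.868,64.586,.3866,-1.1468,.2437]])
E
python3 - <<'E'
from h import *
A=[];B=[]
for a,b,c,x,y,z in D:
    s=np.radians(np.cumsum([a,b,c])); r=np.hypot(x,y)
    A+=[list(np.sin(s))+[0],list(np.cos(s))+[1]]; B+=[r,z]
p,res,_,_=np.linalg.lstsq(np.array(A),np.array(B),rcond=None); print(p.round(4),(np.array(A)@p-B).round(4))
a,b,L,d=p
# min wrist distance at j3=147.3, wrist = TCP - L*tool z
dmin=np.sqrt(a*a+b*b+2*a*b*np.cos(np.radians(147.3))); print("dmin",dmin)
G=np.array([.461,.267])
az0=np.degrees(np.arctan2(G[1],G[0]))
for rel in(0,-30,-45,-60,-90):
    az=np.radians(az0+rel); t=np.radians(32.6); zt=np.array([np.sin(t)*np.cos(az),np.sin(t)*np.sin(az),-np.cos(t)])
    for gz in (.028,.15):
        w=np.array([*G,gz])+.019*zt-L*zt
        print(rel,gz,"wrist r",np.hypot(*w[:2]).round(3),"dist",np.hypot(np.hypot(*w[:2]),w[2]-d).round(3))
g=np.array([.626,-.09,.05]); zt=np.array([np.sin(t),0,-np.cos(t)]);w=g+.019*zt-L*zt;print("gauge",w,np.hypot(np.hypot(*w[:2]),w[2]-d))
E
```

```text
[0.5114 0.567  0.3427 0.2533] [ 0.     -0.     -0.0006  0.0004  0.0001  0.0004  0.0002  0.0001  0.0003
 -0.0009]
dmin 0.3082286360618846
0 0.028 wrist r 0.358 dist 0.361
0 0.15 wrist r 0.358 dist 0.396
-30 0.028 wrist r 0.392 dist 0.394
-30 0.15 wrist r 0.392 dist 0.427
-45 0.028 wrist r 0.428 dist 0.43
-45 0.15 wrist r 0.428 dist 0.46
-60 0.028 wrist r 0.47 dist 0.473
-60 0.15 wrist r 0.47 dist 0.5
-90 0.028 wrist r 0.561 dist 0.563
-90 0.15 wrist r 0.561 dist 0.586
gauge [ 0.4515753 -0.09       0.3227403] 0.46565984491013795
```

Tilt is 32.6° with the closing line level. Next I'll turn the slant toward +x and go round to the sleeve.

```bash
python3 -m pendant '[[0,13,48,0,8.5],[0,26,96,0,17],[0,39,144,0,25.5],[0,52,192,0,34],[0,65,240,0,42.5]]'|grep -E "tcp"; python3 -m pendant '[[0,13,48,5,8.5],[0,26,96,10,17],[0,39,144,15,21],[0,52,192,20,21],[0,65,240,20,21]]'|grep -E "tcp|rot"; python3 -m pendant '[[0,0,48,0,0],[0,0,96,0,0],[0,0,144,0,0],[0,0,192,0,0],[0,0,240,0,0]]'|grep -E "tcp|rot|ft"; python3 -m pendant '[[0,0,48,0,0],[0,0,96,0,0],[0,0,144,0,0],[0,0,192,0,0],[0,0,240,0,0]]'|grep -E "tcp|rot|ft"; python3 -m pendant '[[0,0,48,0,0],[0,0,96,0,0],[0,0,144,0,0],[0,0,192,0,0],[0,0,240,0,0]]'|grep -E "tcp|ft"; python3 -m pendant '[[0,-11,48,-10,0],[0,-22,96,-20,0],[0,-33,144,-30,0],[0,-44,192,-40,0],[0,-45,214,-50,0]]'
python3 - <<'E'
from h import *
s=env.sense();print({k:np.round(s[k],3).tolist() for k in('clock','joint_pos','tcp_pos')})
c=env.capture('wrist');cv2.imwrite('pics/w1.png',c['image'])
# wrist world_to_cam
Tt=np.eye(4);Tt[:3,:3]=s['tool_rot'];Tt[:3,3]=s['tcp_pos'];c['world_to_cam']=np.linalg.inv(Tt@np.array(c['tool_from_camera']))
t=env.capture('top')
for k,C in(('w',c),('t',t)):
  for m in env.cut_out(C,'sleeve')[:2]:
    b=np.array(m['box'])*[640,480,640,480];print(k,m['conf'],b.round(1))
  for m in env.mark_of(C,'sleeve')[:2]: print(k,m['conf'],ray(C,np.array(m['centre'])*[640,480],0).round(4))
cv2.imwrite('pics/t1.png',t['image'][250:370,130:290])
E
```

```text
tcp_pos: [0.4588, -0.9189, 0.2487]
tcp_pos: [0.5781, -0.6817, 0.302]
tool_rot: [[-0.884, 0.165, 0.436], [0.15, 0.986, -0.069], [-0.442, 0.004, -0.897]]
tcp_pos: [0.5763, -0.4412, 0.3004]
tool_rot: [[-0.885, 0.167, 0.435], [0.152, 0.986, -0.068], [-0.44, 0.006, -0.898]]
ft_force: [0.5, 0.9, -0.4]
tcp_pos: [0.5761, -0.2015, 0.3007]
tool_rot: [[-0.884, 0.167, 0.436], [0.153, 0.986, -0.068], [-0.441, 0.007, -0.897]]
ft_force: [0.5, -0.0, -0.8]
tcp_pos: [0.5761, 0.0386, 0.301]
ft_force: [1.4, -0.4, 0.3]
clock: 13.45
tcp_pos: [0.5303, 0.2546, 0.2504]
tool_rot: [[-0.885, 0.163, 0.436], [0.15, 0.987, -0.064], [-0.441, 0.009, -0.898]]
ft_force: [0.4, -0.3, 0.3]
finger_gap: 0.0881
gripper_force: 0.0
{'clock': 13.45, 'joint_pos': [32.857, -6.402, 117.462, -21.999, 50.803, -36.344], 'tcp_pos': [0.53, 0.255, 0.25]}
w 0.8 [295.1   1.1  48.1  29.7]
w 0.4 [452.3  39.8  70.   72.9]
t 0.79 [197.4 298.1  20.9  16.9]
t 0.53 [0.4606 0.2675 0.    ]
```

View pics/w1.png

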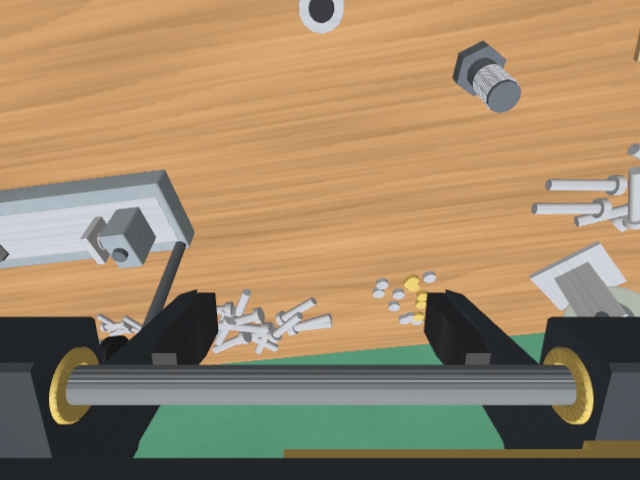

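The sleeve is the plain ring at (321,10), the bolt is at (487,75) and the anvil at (120,240). Tilt has settled at 26°, which still clears the bar by more than 10 mm if I stay slightly on the robot side. Now I'll line up over the sleeve and measure.

```bash
python3 -m pendant '[[0,-40,6,-20,8],[0,-80,12,-50,9.5],[0,-90,12,-80,9.5],[0,-90,12,-80,9.5],[0,-90,12,-80,9.5]]'
python3 - <<'E'
from h import *
s=env.sense()
c=env.capture('wrist');cv2.imwrite('pics/w2.png',c['image'])
Tt=np.eye(4);Tt[:3,:3]=s['tool_rot'];Tt[:3,3]=s['tcp_pos'];c['world_to_cam']=np.linalg.inv(Tt@np.array(c['tool_from_camera']))
for m in env.cut_out(c,'sleeve')[:1]: print(m['conf'],(np.array(m['box'])*[640,480,640,480]).round(1))
for m in env.mark_of(c,'sleeve')[:2]: print(m['conf'],ray(c,np.array(m['centre'])*[640,480],0).round(4))
g=cv2.cvtColor(c['image'],cv2.COLOR_BGR2GRAY)
from math import pi
# bore: dark blob in the mask
px=np.array(env.cut_out(c,'sleeve')[0]['pixels']).astype(np.uint8); px=cv2.morphologyEx(px,cv2.MORPH_CLOSE,np.ones((15,15)))
n,l,st,ce=cv2.connectedComponentsWithStats(((g<70)&(px>0)).astype(np.uint8))
i=1+np.argmax(st[1:,4]); print(st[i],ce[i],ray(c,ce[i],.046).round(4))
E
```

```text
clock: 14.25
tcp_pos: [0.4425, 0.2621, 0.1708]
tool_rot: [[-0.898, 0.003, 0.441], [0.005, 1.0, 0.005], [-0.441, 0.007, -0.898]]
ft_force: [0.9, 1.0, -0.1]
finger_gap: 0.0884
gripper_force: 0.0
0.69 [307.5 131.3  43.9  68.8]
0.68 [0.4595 0.2686 0.    ]
0.23 [0.5399 0.3945 0.    ]
[317 172  24  20 385] [328.5974026  181.56883117] [0.4604 0.2683 0.046 ]
```

View pics/w2.png

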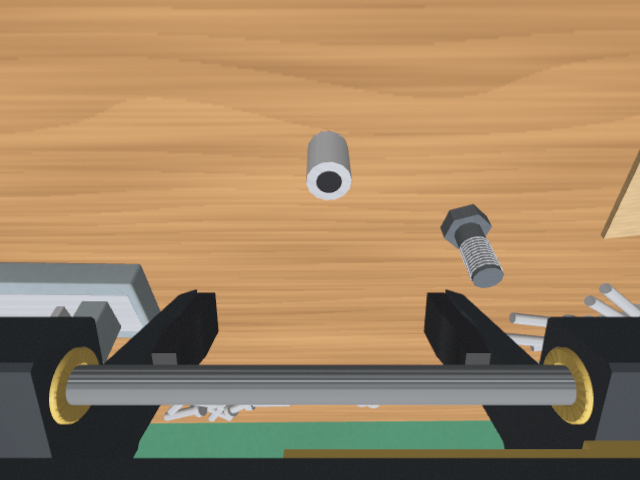

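The sleeve's bore is at (329,182), which puts it at world (0.460, 0.268). Descend and grip.

```bash
python3 -m pendant '[[0,26,6,-45,0],[0,26,6,-90,0],[0,26,6,-135,0],[0,26,6,-157,0],[0,26,6,-157,0]]'; python3 -m pendant '[[0.5,0,0,0,0],[0.8,0,0,0,0],[0.9,0,0,0,0],[0.9,0,0,0,0],[0.9,0,0,0,0]]'
```

```text
clock: 14.95
tcp_pos: [0.4663, 0.2671, 0.0095]
tool_rot: [[-0.9, 0.002, 0.435], [0.003, 1.0, 0.001], [-0.435, 0.003, -0.9]]
ft_force: [0.5, 0.1, 0.1]
finger_gap: 0.0882
gripper_force: 0.0
clock: 15.45
tcp_pos: [0.4682, 0.2693, 0.014]
tool_rot: [[-0.897, 0.002, 0.441], [0.005, 1.0, 0.007], [-0.441, 0.008, -0.897]]
ft_force: [0.6, 0.3, -0.9]
finger_gap: 0.05
gripper_force: 0.0
```

```bash
python3 -m pendant '[[1,0,0,0,0],[1,0,0,0,0],[1,0,0,0,0],[1,0,0,0,0],[1,0,0,0,0]]'; python3 -m pendant '[[1,0,0,10,0],[1,0,0,30,0],[1,0,0,60,0],[1,0,0,90,0],[1,0,0,120,0]]'
python3 - <<'E'
from h import *
T={}
for n in("top","side"):
    c=env.capture(n)
    for q in("gauge","jaw","anvil_slot","light_bar","thumb_tab"):
        z={"gauge":0,"thumb_tab":.06,"light_bar":.192}.get(q,.03)
        print(n,q,[(round(m["conf"],2),ray(c,np.array(m["centre"])*[640,480],z).round(4)) for m in env.mark_of(c,q)[:1]])
    T[n]=c
im=T["top"]["image"]; cv2.imwrite("pics/g.png",cv2.resize(im[170:260,280:490],None,fx=3.8,fy=3.8,interpolation=cv2.INTER_CUBIC))
E
```

```text
clock: 15.95
tcp_pos: [0.4676, 0.2687, 0.0129]
tool_rot: [[-0.898, 0.002, 0.44], [0.004, 1.0, 0.005], [-0.44, 0.007, -0.898]]
ft_force: [-1.7, -0.8, 3.6]
finger_gap: 0.0311
gripper_force: 30.0
clock: 16.45
tcp_pos: [0.4664, 0.2682, 0.1324]
tool_rot: [[-0.899, 0.002, 0.437], [0.004, 1.0, 0.004], [-0.437, 0.006, -0.899]]
ft_force: [0.9, 0.9, -1.9]
finger_gap: 0.0311
gripper_force: 30.0
top gauge [(0.75, array([ 0.6266, -0.0765,  0.    ]))]
top jaw [(0.93, array([ 0.6226, -0.124 ,  0.03  ]))]
top anvil_slot [(0.86, array([0.6216, 0.002 , 0.03  ]))]
top light_bar [(0.56, array([ 0.6301, -0.0737,  0.192 ]))]
top thumb_tab [(0.61, array([ 0.6143, -0.1857,  0.06  ]))]
side gauge []
side jaw []
side anvil_slot [(0.96, array([0.6167, 0.0155, 0.03  ]))]
side light_bar [(0.75, array([ 0.6317, -0.0871,  0.192 ]))]
side thumb_tab [(0.59, array([0.4908, 0.4432, 0.06  ]))]
```

View pics/g.png

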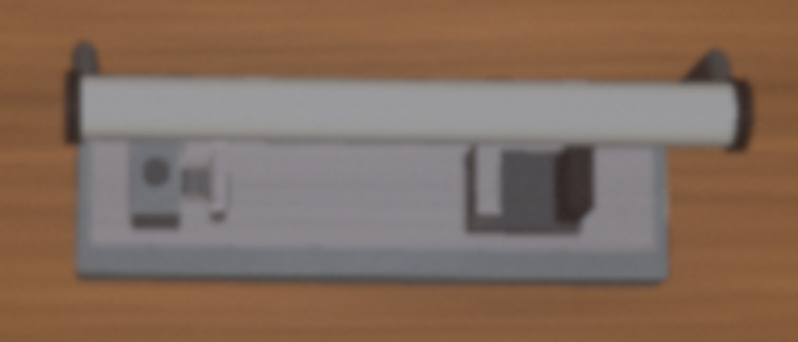

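Run:
```python
from h import *
c=env.capture("top"); P=lambda u,v,z: ray(c,(280+(u+.5)/3.8-.5,170+(v+.5)/3.8-.5),z).round(4)
print("front bottom L/R",P(78,278,0),P(666,282,0)); print("front top L/R",P(92,247,.03),P(655,249,.03))
print("plunger face",P(229,160,.07),P(225,217,.034)); print("jaw face",P(473,190,.076), P(466,228,.03)); print("tab outer",P(593,165,.082))
print("bar ends",P(68,105,.192),P(750,115,.192))
```

```text
front bottom L/R [0.5867 0.0815 0.    ] [ 0.5793 -0.2377  0.    ]
front top L/R [0.5983 0.073  0.03  ] [ 0.5924 -0.2259  0.03  ]
plunger face [0.6357 0.0009 0.07  ] [0.6126 0.0023 0.034 ]
jaw face [ 0.6167 -0.1237  0.076 ] [ 0.6053 -0.1259  0.03  ]
tab outer [ 0.6275 -0.1848  0.082 ]
bar ends [0.6367 0.0796 0.192 ] [ 0.6269 -0.2372  0.192 ]
```

The plunger face is at about y = +0.0015, the jaw face at about y = −0.125, and the gauge centre at about (0.627, −0.078) with a yaw of −1.3°. Carry the sleeve over and slide it in under the bar.

```bash
python3 -m pendant '[[1,7,-48,0,0],[1,14,-96,0,0],[1,21,-144,0,0],[1,28,-192,0,0],[1,33,-240,0,0]]'|grep -E "tcp|gap|ft"; python3 -m pendant '[[1,0,-45,-10,0],[1,5,-90,-30,0],[1,15,-90,-55,0],[1,20,-90,-72,0],[1,20,-90,-72,0]]'
```

```text
tcp_pos: [0.5006, 0.0279, 0.1331]
ft_force: [0.6, 0.1, -3.5]
finger_gap: 0.0312
clock: 18.1
tcp_pos: [0.5184, -0.061, 0.0577]
tool_rot: [[-0.901, 0.003, 0.434], [0.006, 1.0, 0.006], [-0.434, 0.008, -0.901]]
ft_force: [-1.2, 0.8, -2.9]
finger_gap: 0.0314
gripper_force: 30.0
```

```bash
python3 -m pendant '[[1,25,0,2,0],[1,50,0,2,0],[1,75,0,2,0],[1,95,0,2,0],[1,109,0,2,0]]'; python3 -m pendant '[[1,2,0,0,0],[1,2,0,0,0],[1,2,0,-5,0],[1,2,0,-10,0],[1,2,0,-13,0]]'
python3 - <<'E'
from h import *
s=env.sense();print(s['clock'],s['tcp_pos'],s['ft_force'])
c=env.capture('side'); cv2.imwrite('pics/s2.png',cv2.resize(c['image'][150:310,210:390],None,fx=3.5,fy=3.5))
E
```

```text
clock: 18.6
tcp_pos: [0.6316, -0.0598, 0.0643]
tool_rot: [[-0.897, -0.0, 0.441], [0.003, 1.0, 0.006], [-0.441, 0.006, -0.897]]
ft_force: [0.2, -0.3, -3.2]
finger_gap: 0.0312
gripper_force: 30.0
clock: 19.1
tcp_pos: [0.6301, -0.0603, 0.0485]
tool_rot: [[-0.899, 0.002, 0.438], [0.005, 1.0, 0.006], [-0.438, 0.007, -0.899]]
ft_force: [-1.1, 0.7, -2.4]
finger_gap: 0.0311
gripper_force: 30.0
19.1 [ 0.63008505 -0.06032173  0.04854624] [-1.09060828  0.72300044 -2.39810249]
```

View pics/s2.png

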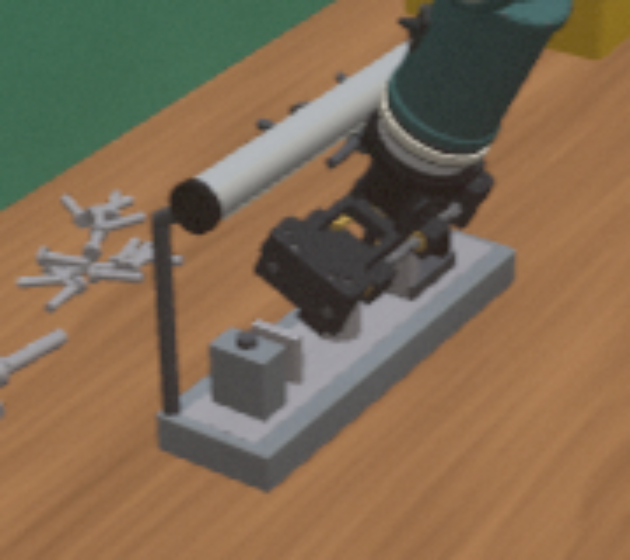

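The sleeve is held over the bed between the anvil and the jaw, and the tool is clear of the bar. Lower to touch.

```bash
python3 -m pendant '[[1,0,0,-2,0],[1,0,0,-3.5,0],[1,0,0,-5,0],[1,0,0,-5,0],[1,0,0,-5,0]]'|grep -E "tcp|ft";  python3 -m pendant '[[1,0,0,-0.5,0],[1,0,0,-1,0],[1,0,0,-1.5,0],[1,0,0,-1.5,0],[1,0,0,-1.5,0]]'|grep -E "tcp|ft"
```

```text
tcp_pos: [0.6316, -0.0604, 0.0447]
ft_force: [-0.2, 0.4, -2.3]
tcp_pos: [0.6315, -0.0604, 0.0432]
ft_force: [0.1, -0.1, -2.9]
```

```bash
python3 -m pendant '[[1,0,0,-0.5,0],[1,0,0,-1,0],[1,0,0,-1.5,0],[1,0,0,-1.5,0],[1,0,0,-1.5,0]]'|grep -E "tcp|ft"
```

```text
tcp_pos: [0.6319, -0.0604, 0.0429]
ft_force: [-6.5, 0.8, 7.2]
```

```bash
python3 -m pendant '[[1,0,0,0.5,0],[1,0,0,1,0],[0.8,0,0,1,0],[0.4,0,0,1,0],[0.4,0,0,1,0]]'|grep -E "tcp|ft|gap"; python3 -m pendant '[[0.4,0,0,0,0],[0.4,0,0,1,0],[0.4,0,0,2,0],[0.4,-2,0,3,0],[0.4,-5,0,5,0]]'|grep -E "tcp|ft|gap";  python3 -m pendant '[[0.4,-15,0,2,0],[0.4,-35,0,4,0],[0.4,-60,0,6,0],[0.4,-90,0,10,0],[0.4,-120,0,20,0]]'|grep -E "tcp|ft|gap"
python3 - <<'E'
from h import *
s=env.sense();print(s['clock'])
c=env.capture('wrist'); cv2.imwrite('pics/w3.png',c['image'])
Tt=np.eye(4);Tt[:3,:3]=s['tool_rot'];Tt[:3,3]=s['tcp_pos'];c['world_to_cam']=np.linalg.inv(Tt@np.array(c['tool_from_camera']))
t=env.capture('top')
for k,C in(('w',c),('t',t)):
  for q,z in(('sleeve',.03),('jaw',.03),('thumb_tab',.06),('anvil_slot',.03)):
    print(k,q,[(round(m["conf"],2),ray(C,np.array(m["centre"])*[640,480],z).round(4)) for m in env.mark_of(C,q)[:1]])
E
```

```text
tcp_pos: [0.632, -0.0606, 0.0431]
ft_force: [0.3, -0.2, -0.2]
finger_gap: 0.0449
tcp_pos: [0.6264, -0.0604, 0.0478]
ft_force: [-0.1, -0.4, -0.1]
finger_gap: 0.0526
tcp_pos: [0.5034, -0.0599, 0.0665]
ft_force: [0.2, 1.4, 0.3]
finger_gap: 0.0529
22.15
w sleeve []
w jaw []
w thumb_tab []
w anvil_slot []
t sleeve [(0.8, array([ 0.6246, -0.0619,  0.03  ]))]
t jaw [(0.72, array([ 0.6211, -0.1222,  0.03  ]))]
t thumb_tab [(0.73, array([ 0.6236, -0.1857,  0.06  ]))]
t anvil_slot [(0.97, array([0.6252, 0.0009, 0.03  ]))]
```

View pics/w3.png

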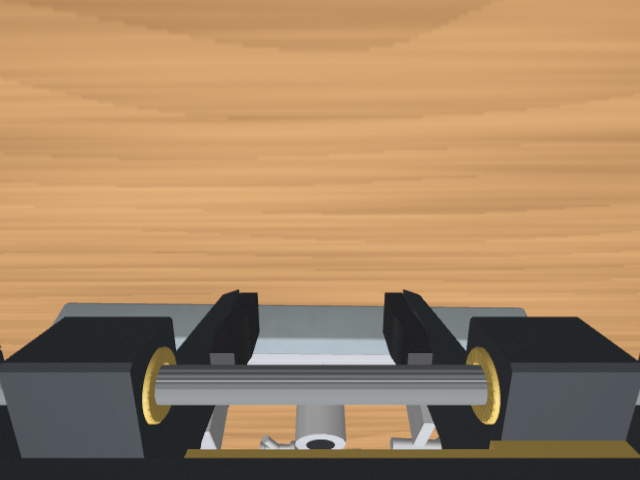

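The picture shows the sleeve standing alone at (320,420) on the bed, and the top view puts it at (0.625, −0.062). Now I'll shut the fingers and go in behind the thumb tab.

```bash
python3 -m pendant '[[1,0,-45,5,0],[1,0,-90,5,0],[1,0,-135,5,0],[1,0,-165,0,0],[1,0,-165,-5,0]]'|grep -E "tcp|gap"; python3 -m pendant '[[1,15,0,-5,0],[1,40,0,-8,0],[1,70,0,-8,0],[1,95,0,-8,0],[1,117,0,-8,0]]'|grep -E "tcp|ft|gap";  python3 -m pendant '[[1,0,0,0,0],[1,0,0,0,0],[1,0,4,0,0],[1,0,8,0,0],[1,0,8,0,0]]'
```

```text
tcp_pos: [0.5131, -0.2232, 0.0702]
finger_gap: 0.0153
tcp_pos: [0.6288, -0.2169, 0.0596]
ft_force: [-0.5, 0.7, -0.8]
finger_gap: 0.0007
clock: 24.15
tcp_pos: [0.6269, -0.21, 0.0605]
tool_rot: [[-0.906, 0.014, 0.423], [0.012, 1.0, -0.007], [-0.423, -0.002, -0.906]]
ft_force: [-0.2, -0.2, -0.3]
finger_gap: 0.0002
gripper_force: 0.0
```

```bash
python3 -m pendant '[[1,-4,0,-3,0],[1,-8,0,-6,0],[1,-8,2,-6,0],[1,-8,4,-6,0],[1,-8,6,-6,0]]'|grep -E "tcp|ft";  python3 -m pendant '[[1,0,2,0,0],[1,0,4,0,0],[1,0,6,0,0],[1,0,8,0,0],[1,0,10,0,0]]'|grep -E "tcp|ft"; python3 -m pendant '[[1,0,2,0,0],[1,0,4,0,0],[1,0,6,0,0],[1,0,8,0,0],[1,0,10,0,0]]'
```

```text
tcp_pos: [0.62, -0.2049, 0.0549]
ft_force: [-0.3, 0.5, 0.5]
tcp_pos: [0.6204, -0.197, 0.0552]
ft_force: [-1.3, -9.2, -2.7]
clock: 25.65
tcp_pos: [0.6206, -0.1872, 0.0552]
tool_rot: [[-0.905, 0.016, 0.426], [0.012, 1.0, -0.012], [-0.426, -0.006, -0.905]]
ft_force: [-0.0, -9.4, -3.3]
finger_gap: 0.0005
gripper_force: 4.5
```

```bash
python3 -m pendant '[[1,0,3,0,0],[1,0,6,0,0],[1,0,9,0,0],[1,0,12,0,0],[1,0,15,0,0]]'|grep -E "tcp|ft";  python3 -m pendant '[[1,0,3,0,0],[1,0.2,6,0,0],[1,0.3,9,0,0],[1,0.3,12,0,0],[1,0.3,15,0,0]]'|grep -E "tcp|ft"; python3 -m pendant '[[1,0,2,0,0],[1,0.2,4,0,0],[1,0.3,6,0,0],[1,0.3,8,0,0],[1,0.3,10,0,0]]'|grep -E "tcp|ft"; python3 -m pendant '[[1,0,2,0,0],[1,0.2,4,0,0],[1,0.3,6,0,0],[1,0.3,8,0,0],[1,0.3,10,0,0]]'
python3 - <<'E'
from h import *
c=env.capture('side'); cv2.imwrite('pics/s3.png',cv2.resize(c['image'][150:310,210:390],None,fx=3.5,fy=3.5))
E
```

```text
tcp_pos: [0.621, -0.1722, 0.0553]
ft_force: [3.7, -8.9, -4.5]
tcp_pos: [0.6214, -0.1571, 0.0553]
ft_force: [3.1, -10.1, -5.9]
tcp_pos: [0.6217, -0.1475, 0.0553]
ft_force: [2.6, -11.8, -5.1]
clock: 27.65
tcp_pos: [0.622, -0.1375, 0.0553]
tool_rot: [[-0.904, 0.016, 0.427], [0.012, 1.0, -0.012], [-0.427, -0.006, -0.904]]
ft_force: [1.7, -12.1, -6.8]
finger_gap: 0.0001
gripper_force: 5.6
```

View pics/s3.png

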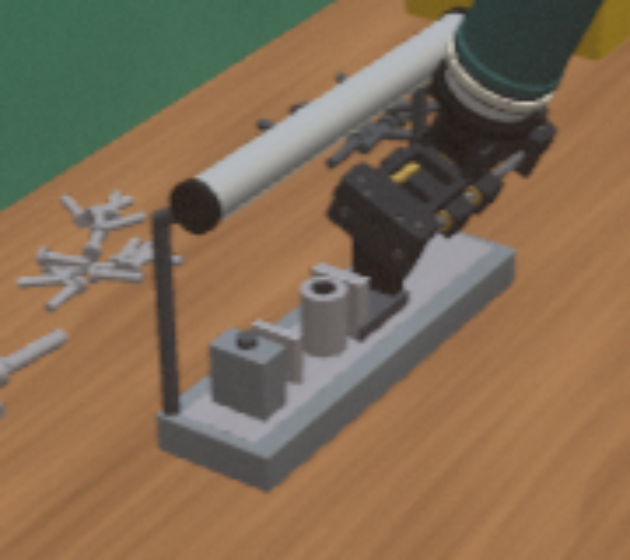

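The sleeve stands upright against the jaw, about 25 mm from the plunger. I'll continue and then go finer.

```bash
python3 -m pendant '[[1,0,2,0,0],[1,0.2,4,0,0],[1,0.3,6,0,0],[1,0.3,8,0,0],[1,0.3,10,0,0]]'|grep -E "tcp|ft"; python3 -m pendant '[[1,0,1,0,0],[1,0,2,0,0],[1,0,3,0,0],[1,0,4,0,0],[1,0.1,5,0,0]]'|grep -E "tcp|ft"; python3 -m pendant '[[1,0,1,0,0],[1,0,2,0,0],[1,0,3,0,0],[1,0,4,0,0],[1,0.1,5,0,0]]'|grep -E "tcp|ft|clo"
```

```text
tcp_pos: [0.6223, -0.1274, 0.0553]
ft_force: [2.1, -10.9, -4.5]
tcp_pos: [0.6224, -0.1224, 0.0553]
ft_force: [1.4, -12.6, -4.9]
clock: 29.2
tcp_pos: [0.6225, -0.1174, 0.0552]
ft_force: [3.2, -10.8, -4.2]
```

```bash
python3 -m pendant '[[1,0,0.5,0,0],[1,0,1,0,0],[1,0,1.5,0,0],[1,0,2,0,0],[1,0,2.5,0,0]]'|grep -E "tcp|ft"; python3 -m pendant '[[1,0,0.5,0,0],[1,0,1,0,0],[1,0,1.5,0,0],[1,0,2,0,0],[1,0,2.5,0,0]]'|grep -E "tcp|ft"; python3 -m pendant '[[1,0,0.5,0,0],[1,0,1,0,0],[1,0,1,0,0],[1,0,1,0,0],[1,0,1,0,0]]'|grep -E "tcp|ft|clo"
```

```text
tcp_pos: [0.6226, -0.1149, 0.0553]
ft_force: [3.4, -11.1, -6.0]
tcp_pos: [0.6226, -0.1124, 0.0553]
ft_force: [4.4, -11.5, -6.8]
clock: 30.7
tcp_pos: [0.6226, -0.1113, 0.0553]
ft_force: [4.0, -11.0, -5.6]
```

```bash
python3 -m pendant '[[1,0,0.4,0,0],[1,0,0.8,0,0],[1,0,1.2,0,0],[1,0,1.6,0,0],[1,0,2,0,0]]'|grep -E "tcp|ft"; python3 -m pendant '[[1,0,0.4,0,0],[1,0,0.8,0,0],[1,0,1.2,0,0],[1,0,1.6,0,0],[1,0,2,0,0]]'|grep -E "tcp|ft|clo"
```

```text
tcp_pos: [0.6227, -0.1094, 0.0553]
ft_force: [3.6, -11.6, -7.1]
clock: 31.7
tcp_pos: [0.6227, -0.1074, 0.0553]
ft_force: [5.3, -11.5, -6.5]
```

```bash
python3 -m pendant '[[1,0,0.4,0,0],[1,0,0.8,0,0],[1,0,1.2,0,0],[1,0,1.6,0,0],[1,0,2,0,0]]'|grep -E "tcp|ft"; python3 -m pendant '[[1,0,0.4,0,0],[1,0,0.8,0,0],[1,0,1.2,0,0],[1,0,1.6,0,0],[1,0,2,0,0]]'|grep -E "tcp|ft|clo"
```

```text
tcp_pos: [0.6228, -0.1054, 0.0553]
ft_force: [4.9, -11.2, -6.5]
clock: 32.7
tcp_pos: [0.6228, -0.1038, 0.0553]
ft_force: [4.8, -13.6, -7.0]
```

```bash
python3 -m pendant '[[1,0,0.3,0,0],[1,0,0.6,0,0],[1,0,0.9,0,0],[1,0,1.2,0,0],[1,0,1.5,0,0]]'|grep -E "tcp|ft|clo"
```

```text
clock: 33.2
tcp_pos: [0.6229, -0.1026, 0.0553]
ft_force: [4.6, -15.7, -7.7]
```

```bash
python3 -m pendant '[[1,0,0.3,0,0],[1,0,0.6,0,0],[1,0,0.8,0,0],[1,0,0.8,0,0],[1,0,0.8,0,0]]'|grep -E "tcp|ft|clo"
python3 - <<'E'
from h import *
c=env.capture('wrist'); print(env.sense()['ft_force'],env.sense()['tcp_pos'])
E
```

```text
clock: 33.7
tcp_pos: [0.6229, -0.102, 0.0554]
ft_force: [4.6, -16.1, -6.5]
[  4.22726174 -15.88294088  -7.79982237] [ 0.62289089 -0.10197735  0.05533665]
```

That's about 4.7 N of nip. Back straight off the tab and withdraw.

```bash
python3 -m pendant '[[1,0,-3,0,0],[1,0,-8,0,0],[1,0,-16,0,0],[1,0,-25,0,0],[1,0,-30,0,0]]'|grep -E "tcp|ft";  python3 -m pendant '[[1,-15,0,0,0],[1,-40,0,0,0],[1,-75,0,5,0],[1,-110,0,20,0],[1,-130,0,40,0]]'|grep -E "tcp|ft|clo"; python3 -m pendant '[[1,0,-40,0,0],[1,0,-80,20,0],[1,0,-110,40,0],[1,0,-110,40,0],[1,0,-110,40,0]]'|grep -E "tcp|ft|clo"
python3 - <<'E'
from h import *
c=env.capture('side'); a=cv2.resize(c['image'][150:310,210:430],None,fx=2.6,fy=2.6)
t=env.capture('top'); b=cv2.resize(t['image'][170:250,280:500],None,fx=2.2,fy=2.2); b=cv2.copyMakeBorder(b,0,0,0,a.shape[1]-b.shape[1],cv2.BORDER_CONSTANT)
cv2.imwrite('pics/f.png',np.vstack([a,b]))
for C in(c,t): print([(round(m["conf"],2),ray(C,np.array(m["centre"])*[640,480],.03).round(4)) for q in('sleeve','jaw') for m in env.mark_of(C,q)[:1]])
for q in('flanged_bush','bolt'): print(q,[ray(t,np.array(m["centre"])*[640,480],0).round(4) for m in env.mark_of(t,q)[:1]])
E
```

```text
tcp_pos: [0.6215, -0.129, 0.055]
ft_force: [-0.1, 0.2, 0.5]
clock: 34.75
tcp_pos: [0.4862, -0.1267, 0.0921]
ft_force: [0.5, -0.4, 1.2]
clock: 35.25
tcp_pos: [0.4906, -0.2384, 0.1348]
ft_force: [0.3, 0.4, -0.1]
[(0.67, array([ 0.6278, -0.0147,  0.03  ])), (0.77, array([ 0.6254, -0.0248,  0.03  ]))]
[(0.75, array([ 0.6244, -0.0099,  0.03  ])), (0.61, array([ 0.6249, -0.0269,  0.03  ]))]
flanged_bush [array([ 0.4893, -0.3285,  0.    ])]
bolt [array([0.5283, 0.3921, 0.    ])]
```

View pics/f.png

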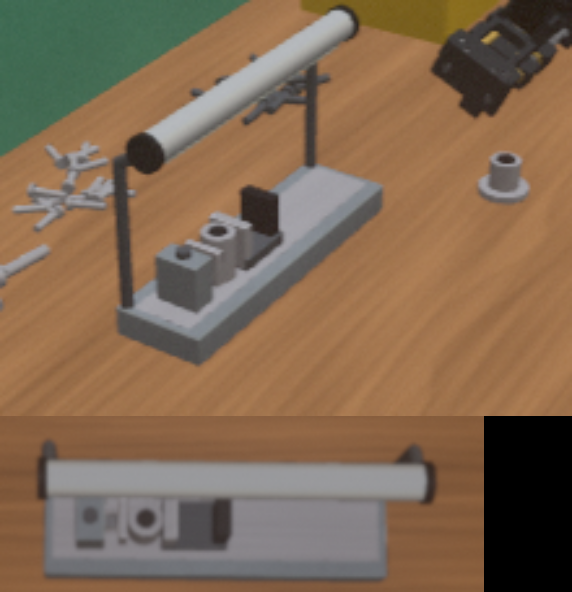

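The sleeve is nipped upright between the plunger and the jaw, at (215,235) in the side crop. The bush and bolt still stand, and the arm is clear.

```bash
python3 -c "
from station import env
print(env.job_done())"
```

```text
the job is handed in; nothing more can be done
None
```

The sleeve stands upright on the bed, clamped between jaw and anvil with an estimated 4.7 N, the bush and bolt still stand in place, and I handed the job in at about 35 s with the robot clear; the tool slant was 25–26°, just under the 27° guideline, with no contact seen at the bar.

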